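Free the locked tray of a resin curing lamp with the release pin

TASK

The tray of the white curing lamp is locked. Take the release pin from its wooden block, reach with it through the small hole in the lamp's top and press the hidden spring latch gently (never forcing the pin against the lamp, about 20 N at most) until the tray springs open, then put the pin back upright in the hole of its block and let go. Do not move the other things on the table.

Things in the scene. Friction and masses are not known exactly. Their poses are not given: they have to be found in the camera images.
- lamp: the resin curing lamp, a flat white plastic box fixed to the table, 200 (x) x 180 (y) x 80 mm high, with a grey knob and vent on its flat top; origin at the centre of its underside, front with the tray towards its own -x, z up. Its latch is hidden under the release hole: a level 26 mm disc on a spring, pressed straight down, freeing the tray after 5 to 6 mm and stopping hard at 8 mm
- release_hole (a point): centre of the mouth of the round 9.5 mm release hole in the lamp's top (80 mm above the table), 30 mm in front of the lamp's centre and 40 mm to its own +y side, through a 6 mm plate. How deep the latch's disc lies differs from lamp to lamp: 14 to 44 mm below the mouth, and free inside above it. Its spring resists with about 2 N at first touch, 4 N where the tray is freed, 5 N just before its stop
- tray (a joint): how far the lamp's tray stands out, m: 0 shut and locked, 0.05 fully out; once freed its own spring pushes it all the way out along the lamp's -x within about a second and keeps it there, also after the latch is let go
- tray_front (a point): middle of the tray's grey front panel (160 mm wide, 34 mm high), on its outer face, 24 mm above the table; a 12 mm deep pull lip stands out of it
- block: the light wooden tool block, fixed to the table, 70 x 70 x 40 mm high; origin at the centre of its underside, z up
- block_hole (a point): centre of the mouth of the block's only hole, in the middle of its top 40 mm above the table: round, 10.5 mm, 34 mm deep
- pin: the release pin, loose, standing point down in the block's hole at the start: a round steel shank 8 mm in diameter and 70 mm long below a square black handle 16 x 16 x 44 mm, 114 mm in all, 40 to 85 g; origin at its point, z up along the shank, x and y square to the handle's faces. In the block, 36 mm of bare shank shows between block and handle
- pin_handle (a point): centre of the pin's black handle, where it is grasped: 92 mm above its point, and 98 mm above the table while the pin stands in the block
- pin_tip (a point): the pin's point, a flat 6 mm end with a small bevel
There are look-alikes about, which are no part of the job. Of the things that look like the pin, the largest one is meant.

How it is judged:
By the outcome, as a careful person would: the job done as asked, in the order asked, and still so for the second after the job is handed in, with the robot touching nothing.
It also fails if it takes over 54 s, if anything falls off the work surface, if the arm or the gripper's body presses on something with over 40 N, if the wrist force passes 120 N, or if a joint passes its speed limit or range.

ROBOT

A 7-joint arm with a two-finger parallel gripper is mounted at the origin on the work surface. World frame = base frame: x ahead of the robot, y to its left, z up, the work surface at z = 0. Lengths are in m, angles in rad, forces in N, time in s.
With the tool pointing down it reaches from about 0.35 to 0.9 m from the base axis. Payload 7.2 kg.
Tool frame: the origin (TCP) lies midway between the tips of the shut fingers; the grasp point (between the pads) lies ctrl.pinch_z behind it (ctrl.pinch_z is the distance from the TCP to the grasp point, in m); x points along the fingers, z is the direction in which the jaws open and shut, and the axes are right-handed (so a half turn about x gives the same grasp; the last joint's range is limited). The gripper opens to 85 mm and grips with 20 to 120 N. Pads are 22 mm wide; open, the fingers measure 114 mm over their backs; the gripper's body (76 mm by 85 mm) begins 54 mm behind the grasp point. The pads swing forward as they close: fully open they stand 13 mm farther back than shut.
Start: joints at [1.163, 0.411, -0.013, 1.596, 0.006, 1.134, -0.082], TCP at [0.208, -0.589, 0.231] pointing down, gripper open.
Joint ranges: [-2.95, 2.95], [-0.29, 1.99], [-1.47, 1.44], [0.14, 2.54], [-1.03, 4.17], [0.13, 1.85], [-2.86, 2.86]. Speed limits (rad/s): [2.39, 2.39, 3.01, 3.01, 3.14, 3.14, 3.14].

INTERFACE

Orientations are given as a 3x3 rotation matrix whose columns are the frame's x, y, z axes.
In Python, from bench import ctrl gives the robot as it stands.
- The arm moves only by the tool drive_tool, never from a script. Its argument "increments" is a list of rows, each an object of numbers: "tx", "ty", "tz": the shift along the tool's x, y, z in m; "ax", "ay", "az": the turn, a rotation vector about the tool's x, y, z in rad; "gripper": the closure, from -1 (fully open) to 1 (shut). A call has 1 to 20 rows; each row is the pose to reach, as a shift and turn from the pose commanded when the call began, along the tool's axes at that moment; what a row does not reach only later rows make up. A row lasts 1/10 s, in which the tool goes at most 50 mm and 8.59 degrees, less where a joint would pass 70% of its speed; a pose out of reach is approached as far as the arm can. A call with a gripper value outside its range is refused whole. The fingers move at their own pace and stop on an object; "squeeze" is the grip in N (left out, the last holds). Time passes only in rows, so rows that repeat a pose let the fingers close. It gives the time, the measured TCP pose, the force and the opening at its end, in the units of the state.
- ctrl.read_state(): the state, without advancing time (a new reading comes with each control period).
- ctrl.grab_frame(name): name is "scene" or "top" or "wrist"; returns the picture (400x640x3 uint8, blue, green, red); there is no depth.
- ctrl.calibration(name): a dict with "mtx" (3x3 intrinsics, pixels), "R" (3x3) and "t" (3): a world point X has camera coordinates R X + t. Camera axes: x right, y down, z forward; pixel columns grow to the right and rows downward; lengths in m; the calibration is good to about 2 mm. The wrist camera is an equidistant fisheye: a pixel r from the principal point sees the ray r / f radians off the axis. A picture is of the moment at which its call begins: read the wrist's pose just before it. calibration takes no time and is no camera call; for the wrist camera it gives the pose at the moment of the call.
- ctrl.job_done(): hands the job in, once; it reports no verdict.
The state is a dict: "time": time; "joint_pos": joint angles; "dq": joint speeds; "joint_efforts": joint torques, N m; "tool_pos": TCP position; "tcp_rot": TCP orientation; "wrist_force": force on the tool from outside, world axes, zero at the start; "torque": the same for the moment, N m; "width": finger opening in m.
Only numpy, scipy, OpenCV 4.12 (cv2) and the standard library are available. Lean on these libraries where they do the work, as an engineer would, in place of code of your own. Each camera call takes 0.05 s, during which the arm holds its last target. There are 200 camera calls.

## Working session

There is one attempt and no reset: what is moved stays moved. The work goes in short steps, Python scripts to look and compute and a tool call to move; the robot and the scene stay as the last step left them, time stands still between calls to the robot, and variables do not carry over. Pictures are saved under pics/ and viewed, about 8 in all and at most 12, crops included, and the job is handed in when it is done.

Besides the shell and the picture viewer there is one more tool, called by a JSON object that holds its "api" and its "payload", one argument or row to a line. drive_tool: Moves the arm, as the interface text tells. Its arguments: {"type":"object","properties":{"increments":{"type":"array","items":{"type":"object","properties":{"tx":{"type":"number"},"ty":{"type":"number"},"tz":{"type":"number"},"ax":{"type":"number"},"ay":{"type":"number"},"az":{"type":"number"},"gripper":{"type":"number"}}}},"squeeze":{"type":"number"}},"required":["increments"]}

```bash
mkdir -p pics
python3 - <<'E'
from bench import ctrl
import cv2,numpy as np
np.set_printoptions(precision=4,suppress=True)
s=ctrl.read_state();print(s['time'],s['tool_pos'],s['tcp_rot'],s['width'],s['wrist_force'],ctrl.pinch_z)
for n in('scene','top','wrist'):
    c=ctrl.calibration(n);print(n,c)
    cv2.imwrite(f'pics/{n}0.png',ctrl.grab_frame(n))
a=[cv2.imread(f'pics/{n}0.png') for n in('scene','top')]
E
```

```text
0.0 [ 0.2081 -0.5888  0.2304] [[-0.0006  0.9428  0.3333]
 [ 0.0015  0.3333 -0.9428]
 [-1.     -0.0001 -0.0016]] 0.08556656730965624 [-0.0257  0.7529  0.3731] 0.0187
scene {'mtx': array([[409.4476,   0.    , 321.5441],
       [  0.    , 409.4476, 204.029 ],
       [  0.    ,   0.    ,   1.    ]]), 'R': array([[-0.8096,  0.5868, -0.0129],
       [ 0.3935,  0.5264, -0.7537],
       [-0.4355, -0.6152, -0.6571]]), 't': array([ 0.4282, -0.1583,  1.1273])}
top {'mtx': array([[378.5785,   0.    , 326.7299],
       [  0.    , 378.5785, 195.6017],
       [  0.    ,   0.    ,   1.    ]]), 'R': array([[ 0.025 , -0.9996, -0.0109],
       [-0.9814, -0.0225, -0.1907],
       [ 0.1904,  0.0155, -0.9816]]), 't': array([0.0141, 0.5407, 0.887 ])}
wrist {'mtx': array([[309.7069,   0.    , 324.8328],
       [  0.    , 309.7069, 204.2908],
       [  0.    ,   0.    ,   1.    ]]), 'R': array([[ 0.3319, -0.9433, -0.0017],
       [-0.9068, -0.3196,  0.2751],
       [-0.26  , -0.0898, -0.9614]]), 't': array([-0.6241, -0.0346,  0.3779])}
```

View pics/scene0.png

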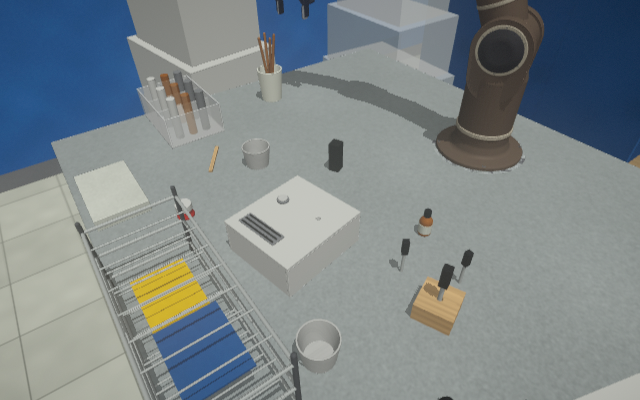

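View pics/top0.png

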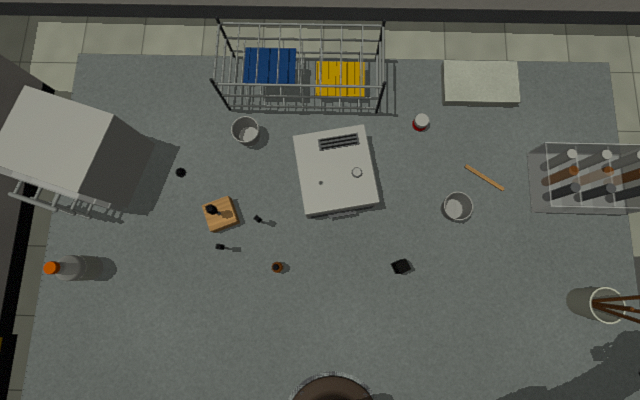

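Scene: lamp centre ~(293,230), hole at (319,218), and the block at (438,305) with the large pin's handle at (446,277). The smaller look-alikes are at (404,247) and (466,257). Top: block (221,213), handle ~(212,209), hole (320,183), knob (357,172).

```bash
cat > h.py <<'E'
from bench import ctrl
import cv2,numpy as np
np.set_printoptions(precision=4,suppress=True)
def ray(n,uv,c=None):
    c=c or ctrl.calibration(n);K=c['mtx'];d=np.array([(uv[0]-K[0,2])/K[0,0],(uv[1]-K[1,2])/K[1,1],1.])
    if n=='wrist':
        m=np.array([d[0],d[1]]);r=np.linalg.norm(m)+1e-12;d=np.r_[m/r*np.sin(r),np.cos(r)]
    return -c['R'].T@c['t'],c['R'].T@(d/np.linalg.norm(d))
def onz(n,uv,z,c=None):
    o,d=ray(n,uv,c);return o+d*(z-o[2])/d[2]
def tri(rs):
    A=sum(np.eye(3)-np.outer(d,d) for o,d in rs);b=sum((np.eye(3)-np.outer(d,d))@o for o,d in rs)
    return np.linalg.solve(A,b)
E
python3 - <<'E'
from h import *
T=cv2.imread('pics/top0.png');S=cv2.imread('pics/scene0.png')
def blob(im,mask,box,pick=None):
    x0,y0,x1,y1=box;m=np.zeros_like(mask);m[y0:y1,x0:x1]=mask[y0:y1,x0:x1]
    n,l,st,ce=cv2.connectedComponentsWithStats(m)
    return [(st[i].tolist(),ce[i]) for i in range(1,n) if st[i][4]>2],l
gT=cv2.cvtColor(T,6);gS=cv2.cvtColor(S,6)
for n,g,box in(('top',gT,(195,195,245,240)),('scene',gS,(435,260,458,300))):
    b,_=blob(None,(g<60).astype('u1')*1 if 0 else (g<60).astype(np.uint8),box);print(n,'dark',b)
for n,g,box in(('top',gT,(312,176,328,190)),('scene',gS,(312,213,326,223))):
    x0,y0,x1,y1=box;p=g[y0:y1,x0:x1].astype(float);w=np.clip(np.median(p)-p-15,0,None)
    ys,xs=np.mgrid[y0:y1,x0:x1];uv=((w*xs).sum()/w.sum(),(w*ys).sum()/w.sum());print(n,'hole',uv,onz(n,uv,.08))
# lamp top
for n,im,box in(('top',T,(285,115,385,220)),('scene',S,(215,170,370,300))):
    g=cv2.cvtColor(im,6);hsv=cv2.cvtColor(im,40);x0,y0,x1,y1=box
    print(n,'grey hist',np.histogram(g[y0:y1,x0:x1],bins=13,range=(0,260))[0])
hs=cv2.cvtColor(T,40);b,_=blob(None,((hs[...,1]>90)&(hs[...,0]<25)&(hs[...,2]>90)).astype(np.uint8),(195,190,245,240));print('wood',b)
m=np.hstack([cv2.resize(T[185:245,190:280],None,fx=4,fy=4,interpolation=2),cv2.resize(T[115:225,280:390],(400,240*400//240),interpolation=2)[:240]])
a=cv2.resize(T[190:240,195:275],(400,250),interpolation=2);b=cv2.resize(T[120:220,285:385],(400,400),interpolation=2);c=cv2.resize(S[230:340,380:480],(400,440),interpolation=2)
o=np.zeros((600,800,3),np.uint8);o[:250,:400]=a;o[:400,400:]=b;o[250:600,:400]=c[80:430]
cv2.imwrite('pics/crop1.png',o)
E
```

```text
top dark [([212, 197, 28, 36, 146], array([229.6918, 219.6027])), ([206, 204, 15, 11, 100], array([211.97, 209.48]))]
scene dark [([439, 264, 15, 25, 217], array([445.7742, 276.2442]))]
top hole (np.float64(320.3779160186625), np.float64(182.36080870917573)) [0.5671 0.0428 0.08  ]
scene hole (np.float64(318.23369565217394), np.float64(218.20108695652175)) [0.5673 0.0437 0.08  ]
top grey hist [   4  189  270  709  571 3404  195 5158    0    0    0    0    0]
scene grey hist [    0     0     0    90   140   257   402 12728   886  5647     0     0
     0]
wood [([202, 196, 35, 35, 673], array([219.9747, 213.7192]))]
```

View pics/crop1.png

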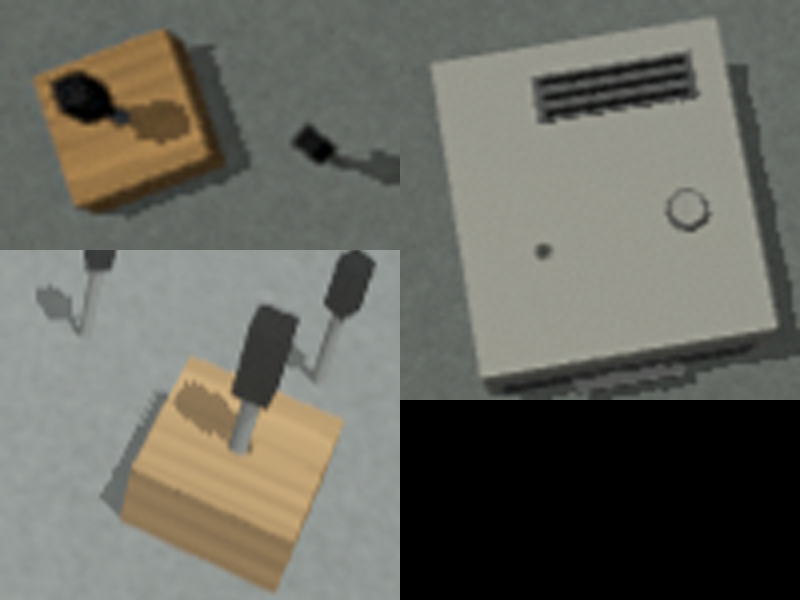

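The crop shows the pin standing in the block with its handle square but yawed. The lamp hole is at top px (320.4,182.4), and both views agree on (0.567,0.043). Now I'll compute poses and a pre-grasp view.

Run:
```python
from h import *
P=tri([ray('top',(211.97,209.48)),ray('scene',(445.77,276.24))]);print('handle',P)
q=np.array([(34,75),(167,30),(212,155),(78,207)])/5+[195,190]
b=np.array([onz('top',u,.04)[:2] for u in q]);print('block',b,b.mean(0),np.degrees(np.arctan2(*(b[0]-b[1])[::-1])), np.linalg.norm(np.roll(b,1,0)-b,axis=1))
q=np.array([(432,63),(716,18),(777,327),(480,378)])/4+[285,120]
l=np.array([onz('top',u,.08)[:2] for u in q]);yaw=[np.degrees(np.arctan2(*(l[i]-l[j])[::-1])) for i,j in((0,1),(3,2))];print('lamp',l.mean(0),yaw)
a=np.radians(np.mean(yaw)-90);x=np.array([np.cos(a),np.sin(a)]);print('hole pred',l.mean(0)-.03*x+.04*np.array([-x[1],x[0]]))
for u in((315/5+195-1,145/5+190),(221,247)): print('look',onz('top',u,.06))
# pose wanted: pregrasp with x down
s=ctrl.read_state();R=s['tcp_rot'];p=s['tool_pos'];print(s['time'],R.T@(np.array([P[0]-.0,P[1],.28])-p))
```

```text
handle [0.4919 0.2955 0.0971]
block [[0.5113 0.3402]
 [0.5359 0.275 ]
 [0.4731 0.2478]
 [0.4457 0.3125]] [0.4915 0.2939] 110.59295829223855 [0.0713 0.0697 0.0684 0.0703]
lamp [ 0.6084 -0.2356] [np.float64(100.63336666350334), np.float64(101.13085899834475)]
hole pred [ 0.5714 -0.2019]
look [0.4768 0.1953 0.06  ]
look [0.407  0.2779 0.06  ]
0.15 [-0.0485  0.5623 -0.7393]
```

{"api": "drive_tool", "payload": {
  "increments": [
    {"tx":-0.1,"ty":0.374,"tz":-0.333,"ax":-0.8,"gripper":-1},
    {"tx":-0.1,"ty":0.374,"tz":-0.333,"ax":-0.8},
    {"tx":-0.1,"ty":0.374,"tz":-0.333,"ax":-0.8},
    {"tx":-0.1,"ty":0.374,"tz":-0.333,"ax":-0.8},
    {"tx":-0.1,"ty":0.374,"tz":-0.333,"ax":-0.8},
    {"tx":-0.1,"ty":0.374,"tz":-0.333,"ax":-0.8},
    {"tx":-0.1,"ty":0.374,"tz":-0.333,"ax":-0.8},
    {"tx":-0.1,"ty":0.374,"tz":-0.333,"ax":-0.8},
    {"tx":-0.1,"ty":0.374,"tz":-0.333,"ax":-0.8},
    {"tx":-0.1,"ty":0.374,"tz":-0.333,"ax":-0.8},
    {"tx":-0.07,"ty":0.562,"tz":-0.739,"ax":-1.59},
    {"tx":-0.07,"ty":0.562,"tz":-0.739,"ax":-1.59},
    {"tx":-0.07,"ty":0.562,"tz":-0.739,"ax":-1.59},
    {"tx":-0.07,"ty":0.562,"tz":-0.739,"ax":-1.59},
    {"tx":-0.07,"ty":0.562,"tz":-0.739,"ax":-1.59},
    {"tx":-0.07,"ty":0.562,"tz":-0.739,"ax":-1.59},
    {"tx":-0.07,"ty":0.562,"tz":-0.739,"ax":-1.59},
    {"tx":-0.07,"ty":0.562,"tz":-0.739,"ax":-1.59},
    {"tx":-0.07,"ty":0.562,"tz":-0.739,"ax":-1.59},
    {"tx":-0.07,"ty":0.562,"tz":-0.739,"ax":-1.59}
  ]
}}

```text
validation failed for argument at $.in...
```

{"api": "drive_tool", "payload": {
  "increments": [
    {"gripper":-1},
    {"gripper":-1}
  ]
}}

```text
validation failed for argument at $.in...
```

Run:
```python
from h import *
s=ctrl.read_state();print(s['time'],s['tool_pos'],s['tcp_rot'],s['joint_pos'],s['wrist_force'])
c=ctrl.calibration('wrist');print(-c['R'].T@c['t'],c['R'][2])
im=ctrl.grab_frame('wrist');cv2.imwrite('pics/w1.png',im)
```

```text
0.15 [ 0.2081 -0.5889  0.2306] [[-0.0005  0.9428  0.3333]
 [ 0.0012  0.3334 -0.9428]
 [-1.     -0.0001 -0.0013]] [ 1.1628  0.4118 -0.0127  1.5969  0.0056  1.1343 -0.0822] [-0.6704 -0.5275 -0.1   ]
[ 0.274  -0.5659  0.3719] [-0.2599 -0.09   -0.9614]
```

View pics/w1.png

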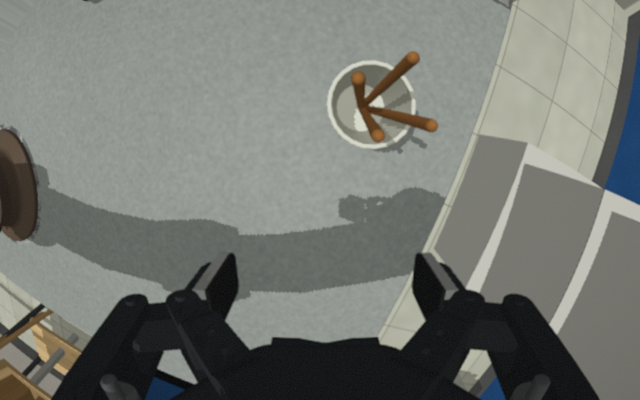

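The move was refused, so the wrist view still shows the start pose: pen cup ahead, finger pads at (220,275) and (430,275). It may be that each row needs every key.

{"api": "drive_tool", "payload": {
  "increments": [
    {"tx":-0.1,"ty":0.374,"tz":-0.333,"ax":-0.8,"ay":0,"az":0,"gripper":-1},
    {"tx":-0.1,"ty":0.374,"tz":-0.333,"ax":-0.8,"ay":0,"az":0,"gripper":-1},
    {"tx":-0.1,"ty":0.374,"tz":-0.333,"ax":-0.8,"ay":0,"az":0,"gripper":-1},
    {"tx":-0.1,"ty":0.374,"tz":-0.333,"ax":-0.8,"ay":0,"az":0,"gripper":-1},
    {"tx":-0.1,"ty":0.374,"tz":-0.333,"ax":-0.8,"ay":0,"az":0,"gripper":-1},
    {"tx":-0.1,"ty":0.374,"tz":-0.333,"ax":-0.8,"ay":0,"az":0,"gripper":-1},
    {"tx":-0.1,"ty":0.374,"tz":-0.333,"ax":-0.8,"ay":0,"az":0,"gripper":-1},
    {"tx":-0.1,"ty":0.374,"tz":-0.333,"ax":-0.8,"ay":0,"az":0,"gripper":-1},
    {"tx":-0.1,"ty":0.374,"tz":-0.333,"ax":-0.8,"ay":0,"az":0,"gripper":-1},
    {"tx":-0.07,"ty":0.562,"tz":-0.739,"ax":-1.59,"ay":0,"az":0,"gripper":-1},
    {"tx":-0.07,"ty":0.562,"tz":-0.739,"ax":-1.59,"ay":0,"az":0,"gripper":-1},
    {"tx":-0.07,"ty":0.562,"tz":-0.739,"ax":-1.59,"ay":0,"az":0,"gripper":-1},
    {"tx":-0.07,"ty":0.562,"tz":-0.739,"ax":-1.59,"ay":0,"az":0,"gripper":-1},
    {"tx":-0.07,"ty":0.562,"tz":-0.739,"ax":-1.59,"ay":0,"az":0,"gripper":-1},
    {"tx":-0.07,"ty":0.562,"tz":-0.739,"ax":-1.59,"ay":0,"az":0,"gripper":-1},
    {"tx":-0.07,"ty":0.562,"tz":-0.739,"ax":-1.59,"ay":0,"az":0,"gripper":-1},
    {"tx":-0.07,"ty":0.562,"tz":-0.739,"ax":-1.59,"ay":0,"az":0,"gripper":-1},
    {"tx":-0.07,"ty":0.562,"tz":-0.739,"ax":-1.59,"ay":0,"az":0,"gripper":-1},
    {"tx":-0.07,"ty":0.562,"tz":-0.739,"ax":-1.59,"ay":0,"az":0,"gripper":-1},
    {"tx":-0.07,"ty":0.562,"tz":-0.739,"ax":-1.59,"ay":0,"az":0,"gripper":-1}
  ]
}}

```text
time: 2.2
tool_pos: [0.4897, 0.302, 0.3005]
tcp_rot: [[-0.002, -0.359, 0.933], [0.004, 0.933, 0.359], [-1.0, 0.005, -0.001]]
wrist_force: [0.2, -0.3, 0.3]
width: 0.0856
```

Run:
```python
from h import *
c0=ctrl.calibration('wrist');im=ctrl.grab_frame('wrist');c=ctrl.calibration('wrist')
s=ctrl.read_state();print(s['time'],s['tool_pos'],s['tcp_rot'],s['joint_pos'])
print(np.abs(c0['t']-c['t']).max());np.savez('w2.npz',**c0);cv2.imwrite('pics/w2.png',im)
K=c['mtx']
def proj(X):
    x=c['R']@X+c['t'];th=np.arctan2(np.hypot(*x[:2]),x[2]);return K[:2,2]+K[0,0]*th*x[:2]/np.hypot(*x[:2])
for z in(.04,.076,.12):print(z,proj(np.array([.4917,.2945,z])))
```

```text
2.25 [0.4903 0.2992 0.3004] [[-0.0023 -0.3575  0.9339]
 [ 0.002   0.9339  0.3575]
 [-1.      0.0027 -0.0015]] [-0.0247  0.3833 -0.813   1.5865  0.283   1.2957 -0.5133]
0.002386728684042508
0.04 [324.7145 175.2148]
0.076 [324.7172 180.6683]
0.12 [324.7212 188.914 ]
```

View pics/w2.png

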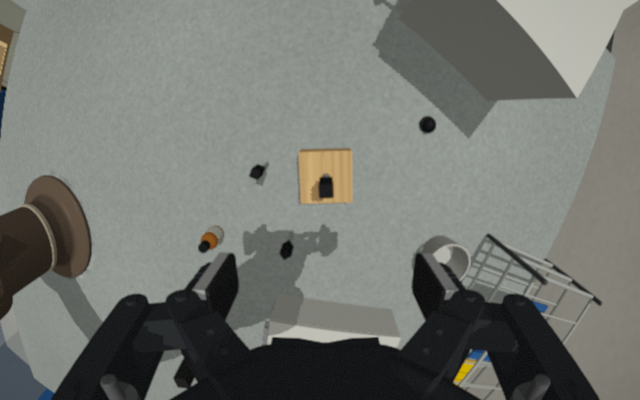

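The wrist view shows the block squared with the jaws at (326,177) and the handle top at (326,188), centred. The look-alikes at (257,172) and (287,250) are clear. Going down for a close look.

{"api": "drive_tool", "payload": {
  "increments": [
    {"tx":0.145,"ty":0,"tz":0,"ax":0,"ay":0,"az":0,"gripper":-1},
    {"tx":0.145,"ty":0,"tz":0,"ax":0,"ay":0,"az":0,"gripper":-1},
    {"tx":0.145,"ty":0,"tz":0,"ax":0,"ay":0,"az":0,"gripper":-1},
    {"tx":0.145,"ty":0,"tz":0,"ax":0,"ay":0,"az":0,"gripper":-1},
    {"tx":0.145,"ty":0,"tz":0,"ax":0,"ay":0,"az":0,"gripper":-1},
    {"tx":0.145,"ty":0,"tz":0,"ax":0,"ay":0,"az":0,"gripper":-1}
  ]
}}

```text
time: 2.85
tool_pos: [0.4932, 0.2954, 0.1591]
tcp_rot: [[0.003, -0.351, 0.937], [0.002, 0.937, 0.351], [-1.0, 0.001, 0.004]]
wrist_force: [0.6, 0.0, 1.0]
width: 0.0854
```

Run:
```python
from h import *
c=ctrl.calibration('wrist');s=ctrl.read_state();im=ctrl.grab_frame('wrist')
print(s['time'],s['tool_pos'],s['tcp_rot'],s['wrist_force'])
np.savez('w3.npz',**c);cv2.imwrite('pics/w3.png',im)
x0,y0,x1,y1=270,110,380,260
cv2.imwrite('pics/w3c.png',cv2.resize(im[y0:y1,x0:x1],None,fx=4,fy=4,interpolation=2))
g=cv2.cvtColor(im,6);print(np.histogram(g[y0:y1,x0:x1],bins=13,range=(0,260))[0])
m=(g<35).astype(np.uint8)
n,l,st,ce=cv2.connectedComponentsWithStats(m)
for i in range(1,n):
    if st[i][4]>60 and x0<ce[i][0]<x1 and y0<ce[i][1]<y1:
        co=cv2.findContours((l==i).astype(np.uint8),0,1)[0][0];print(st[i],ce[i],cv2.minAreaRect(co))
```

```text
2.85 [0.4932 0.2954 0.1591] [[ 0.0033 -0.3506  0.9365]
 [ 0.0018  0.9365  0.3506]
 [-1.      0.0006  0.0037]] [0.6418 0.0058 0.9702]
[ 270  575   57   66  297 1981  539 8926 3789    0    0    0    0]
[313 202  23  39 828] [324.0121 221.5302] ((324.0, 221.0), (38.0, 22.0), 90.0)
```

View pics/w3c.png

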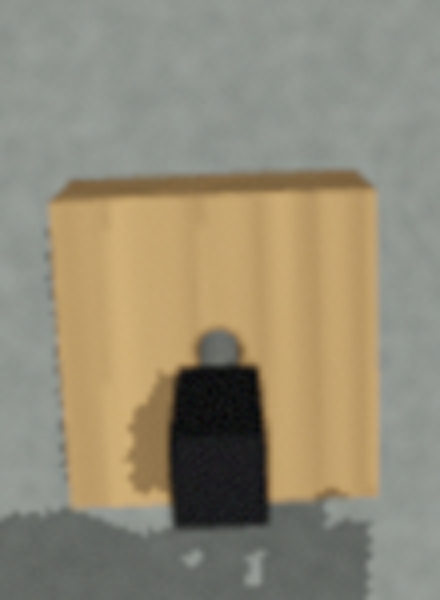

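The close view shows the handle top centred near (325,230), with faces aligned with the jaws to within ~1°. The shank enters the hole above it at about (325,197).

Run:
```python
from h import *
c=dict(np.load('w3.npz'));p=np.array([.4932,.2954,.1591]);R=np.array([[.0033,-.3506,.9365],[.0018,.9365,.3506],[-1,.0006,.0037]])
for n,u,z in(('top',(325,230),.12),('top-back edge',(270+220/4,110+433/4),.12),('front edge',(325.5,110+527/4),.12),('shank L',(270+197/4,110+350/4),.044),('shankR',(270+241/4,110+350/4),.044),('bl',(270+62/4,110+350/4),.04),('br',(270+378/4,110+350/4),.04)):
    X=onz('wrist',u,z,c);print(n,X,R.T@(X-p))
s=ctrl.read_state();print(s['time'],s['tool_pos'],s['tcp_rot'])
```

```text
top [0.4927 0.297  0.12  ] [ 0.0391  0.0017 -0.0001]
top-back edge [0.49   0.3042 0.12  ] [ 0.0391  0.0094 -0.0001]
front edge [0.4957 0.2897 0.12  ] [ 0.0391 -0.0063  0.0002]
shank L [0.4882 0.2963 0.044 ] [ 0.1151  0.0025 -0.0048]
shankR [0.497  0.2995 0.044 ] [0.1151 0.0025 0.0046]
bl [0.4608 0.285  0.04  ] [ 0.119   0.0016 -0.0344]
br [0.5256 0.3091 0.04  ] [0.1192 0.0014 0.0347]
2.9 [0.4933 0.2956 0.1592] [[ 0.0038 -0.3508  0.9364]
 [ 0.002   0.9364  0.3508]
 [-1.      0.0005  0.0042]]
```

{"api": "drive_tool", "payload": {
  "increments": [
    {"tx":0.04,"ty":0.001,"tz":0,"ax":0,"ay":0,"az":0,"gripper":-1},
    {"tx":0.077,"ty":0.001,"tz":0,"ax":0,"ay":0,"az":0,"gripper":-1},
    {"tx":0.077,"ty":0.001,"tz":0,"ax":0,"ay":0,"az":0,"gripper":-1},
    {"tx":0.077,"ty":0.001,"tz":0,"ax":0,"ay":0,"az":0,"gripper":-1},
    {"tx":0.077,"ty":0.001,"tz":0,"ax":0,"ay":0,"az":0,"gripper":-1}
  ]
}}

```text
time: 3.4
tool_pos: [0.4929, 0.2969, 0.082]
tcp_rot: [[0.003, -0.351, 0.936], [0.002, 0.936, 0.351], [-1.0, 0.001, 0.004]]
wrist_force: [0.8, 0.5, 0.2]
width: 0.0853
```

{"api": "drive_tool", "payload": {
  "increments": [
    {"tx":0.003,"ty":0,"tz":0,"ax":0,"ay":0,"az":0,"gripper":0.5},
    {"tx":0.003,"ty":0,"tz":0,"ax":0,"ay":0,"az":0,"gripper":1},
    {"tx":0.003,"ty":0,"tz":0,"ax":0,"ay":0,"az":0,"gripper":1},
    {"tx":0.003,"ty":0,"tz":0,"ax":0,"ay":0,"az":0,"gripper":1},
    {"tx":0.003,"ty":0,"tz":0,"ax":0,"ay":0,"az":0,"gripper":1},
    {"tx":0.003,"ty":0,"tz":0,"ax":0,"ay":0,"az":0,"gripper":1},
    {"tx":0.003,"ty":0,"tz":0,"ax":0,"ay":0,"az":0,"gripper":1},
    {"tx":0.003,"ty":0,"tz":0,"ax":0,"ay":0,"az":0,"gripper":1}
  ],
  "squeeze": 60
}}

```text
time: 4.2
tool_pos: [0.4916, 0.2958, 0.0765]
tcp_rot: [[0.0, -0.351, 0.936], [0.0, 0.936, 0.351], [-1.0, -0.0, 0.0]]
wrist_force: [-0.7, -0.9, 3.6]
width: 0.0152
```

{"api": "drive_tool", "payload": {
  "increments": [
    {"tx":-0.01,"ty":0,"tz":0,"ax":0,"ay":0,"az":0,"gripper":1},
    {"tx":-0.03,"ty":0,"tz":0,"ax":0,"ay":0,"az":0,"gripper":1},
    {"tx":-0.06,"ty":0,"tz":0,"ax":0,"ay":0,"az":0,"gripper":1},
    {"tx":-0.1,"ty":0,"tz":0,"ax":0,"ay":0,"az":0,"gripper":1},
    {"tx":-0.14,"ty":0,"tz":0,"ax":0,"ay":0,"az":0,"gripper":1},
    {"tx":-0.14,"ty":0,"tz":0,"ax":0,"ay":0,"az":0,"gripper":1},
    {"tx":-0.14,"ty":0,"tz":0,"ax":0,"ay":0,"az":0,"gripper":1},
    {"tx":-0.14,"ty":0,"tz":0,"ax":0,"ay":0,"az":0,"gripper":1}
  ]
}}

```text
time: 5.0
tool_pos: [0.491, 0.2951, 0.2154]
tcp_rot: [[-0.001, -0.351, 0.936], [-0.001, 0.936, 0.351], [-1.0, -0.001, -0.002]]
wrist_force: [-0.2, 0.4, -1.0]
width: 0.0152
```

Run:
```python
from h import *
s=ctrl.read_state();c=ctrl.calibration('wrist');im={n:ctrl.grab_frame(n) for n in('wrist','scene','top')}
print(s['time'],s['tool_pos'],s['tcp_rot'],s['wrist_force'],s['width'],s['joint_pos'])
np.savez('w4.npz',**c)
for n in im:cv2.imwrite(f'pics/{n}4.png',im[n])
tip=s['tool_pos']+np.array([0,0,-.0705])
o=np.zeros((600,800,3),np.uint8)
cs=ctrl.calibration('scene');k=[]
for n in('scene','top'):
    cc=ctrl.calibration(n);x=cc['mtx']@(cc['R']@tip+cc['t']);u=x[:2]/x[2];print(n,'tip',u);k.append(u)
u=k[0].astype(int);v=k[1].astype(int)
o[:400,:400]=cv2.resize(im['scene'][u[1]-65:u[1]+35,u[0]-50:u[0]+50],(400,400),interpolation=2)
o[:400,400:]=cv2.resize(im['wrist'][120:320,225:425],(400,400),interpolation=2)
o[400:,:400]=cv2.resize(im['top'][v[1]-25:v[1]+25,v[0]-50:v[0]+50],(400,200),interpolation=2)
cv2.imwrite('pics/c4.png',o);print(u,v)
```

```text
5.0 [0.491  0.2951 0.2154] [[-0.0014 -0.3513  0.9363]
 [-0.0012  0.9363  0.3513]
 [-1.     -0.0006 -0.0017]] [-0.1915  0.3722 -1.0291] 0.015212839414585757 [-0.0421  0.4505 -0.7859  1.7056  0.347   1.1326 -0.5694]
scene tip [451.4212 256.1728]
top tip [205.3863 206.6483]
[451 256] [205 206]
```

View pics/c4.png

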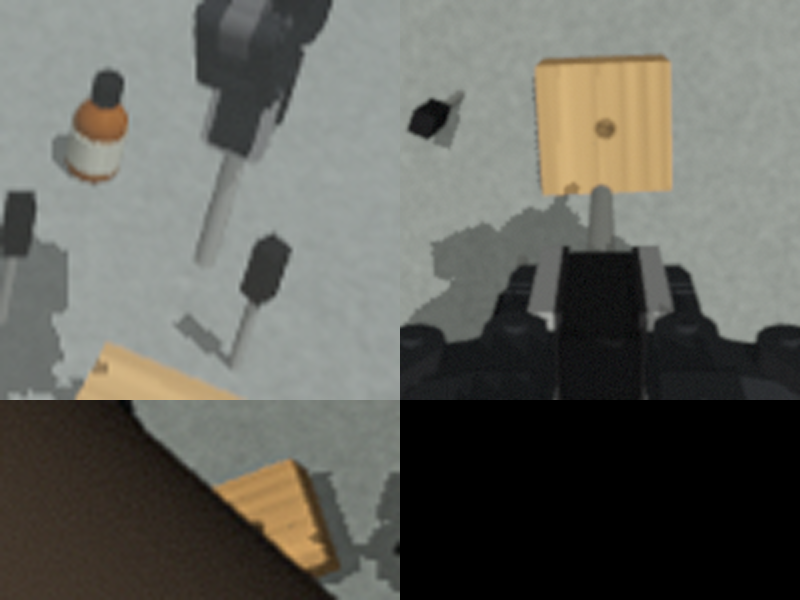

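```bash
cat >> h.py <<'E'
def proj(X,c,n='wrist'):
    K=c['mtx'];x=c['R']@X+c['t']
    if n!='wrist': x=K@x;return x[:2]/x[2]
    r=np.hypot(*x[:2]);return K[:2,2]+K[0,0]*np.arctan2(r,x[2])*x[:2]/r
E
python3 - <<'E'
from h import *
c=dict(np.load('w4.npz'));im=cv2.imread('pics/wrist4.png');g=cv2.cvtColor(im,6)
p=np.array([.491,.2951,.2154])
for d in(-.0505,-.0605,-.0705):
  for r in(-.004,0,.004):print(d,r,proj(p+[r*.936,r*.351,d],c))
for r in range(209,246,3):print(r,g[r,314:338])
for r in range(178,192):print(r,g[r,318:338])
h=onz('wrist',(327.3,183.8),.04,c);print('bhole',h)
E
```

```text
-0.0505 -0.004 [319.2484 226.0625]
-0.0505 0 [325.318  226.0567]
-0.0505 0.004 [331.3872 226.0454]
-0.0605 -0.004 [319.4931 221.0754]
-0.0605 0 [325.2931 221.0692]
-0.0605 0.004 [331.0929 221.0592]
-0.0705 -0.004 [319.7177 216.5104]
-0.0705 0 [325.2703 216.5041]
-0.0705 0.004 [330.8228 216.4951]
209 [174 175 175 175 174 173 172 169 168 166 170 175 175 174 173 171 170 172
 170 169 168 166 164 163]
212 [165 172 175 175 175 172 171 167 161 148 138 137 141 151 157 166 170 171
 170 170 168 165 165 163]
215 [159 173 175 175 174 167 144 114  98 102 106 108 109 108 110 116 137 156
 168 168 166 163 164 162]
218 [153 155 154 156 154 143 118  97  96 102 105 108 111 113 111 109 112 133
 148 151 151 151 151 152]
221 [158 155 156 154 150 138 115  97  99 102 108 108 111 111 111 109 113 133
 150 154 153 153 153 151]
224 [154 154 152 151 147 129 106  97 101 105 108 108 110 110 111 109 111 130
 146 151 153 152 153 151]
227 [145 157 159 156 152 125 103  97 103 104 109 110 111 111 112 108 111 123
 141 148 149 147 148 147]
230 [127 146 157 156 150 125 102  98 103 107 107 110 113 111 112 108 110 118
 135 
[... 1057 characters left out ...]
 113 109 113 114 111 101  94  91  97 126 154 164 164
 163 163]
185 [173 173 170 160 140 117 112 115 115 111 106  99  93 101 131 155 165 165
 162 165]
186 [173 171 170 164 149 128 115 112 112 110 107 100 101 117 143 160 166 165
 162 163]
187 [173 172 171 166 158 142 124 114 112 111 106 105 115 135 154 165 166 164
 162 163]
188 [173 172 170 167 163 155 142 134 129 124 120 122 138 153 164 168 168 164
 163 163]
189 [173 172 170 168 165 163 163 160 153 146 146 145 158 168 170 169 169 166
 162 163]
190 [173 172 170 167 165 165 170 172 168 165 163 166 170 172 171 169 169 165
 162 163]
191 [173 172 168 164 162 165 170 173 173 171 169 170 172 171 170 170 168 165
 163 163]
bhole [0.4927 0.297  0.04  ]
```

The pin is held straight. Its shank axis projects at column 325.3 along its whole length (expected 325.3), and the tip is where expected. The bare block hole shows at (327.5,184). Next I'll hover near the lamp hole, about 8 mm short of it.

{"api": "drive_tool", "payload": {
  "increments": [
    {"tx":0,"ty":-0.27,"tz":-0.017,"ax":0,"ay":0,"az":0,"gripper":1},
    {"tx":0,"ty":-0.27,"tz":-0.017,"ax":0,"ay":0,"az":0,"gripper":1},
    {"tx":0,"ty":-0.27,"tz":-0.017,"ax":0,"ay":0,"az":0,"gripper":1},
    {"tx":0,"ty":-0.27,"tz":-0.017,"ax":0,"ay":0,"az":0,"gripper":1},
    {"tx":0,"ty":-0.27,"tz":-0.017,"ax":0,"ay":0,"az":0,"gripper":1},
    {"tx":0,"ty":-0.27,"tz":-0.017,"ax":0,"ay":0,"az":0,"gripper":1},
    {"tx":0.025,"ty":-0.27,"tz":-0.017,"ax":0,"ay":0,"az":0,"gripper":1},
    {"tx":0.05,"ty":-0.27,"tz":-0.017,"ax":0,"ay":0,"az":0,"gripper":1},
    {"tx":0.05,"ty":-0.27,"tz":-0.017,"ax":0,"ay":0,"az":0,"gripper":1},
    {"tx":0.05,"ty":-0.27,"tz":-0.017,"ax":0,"ay":0,"az":0,"gripper":1},
    {"tx":0.05,"ty":-0.27,"tz":-0.017,"ax":0,"ay":0,"az":0,"gripper":1},
    {"tx":0.05,"ty":-0.27,"tz":-0.017,"ax":0,"ay":0,"az":0,"gripper":1}
  ]
}}

```text
time: 6.35
tool_pos: [0.5711, 0.0374, 0.1675]
tcp_rot: [[0.002, -0.352, 0.936], [0.0, 0.936, 0.352], [-1.0, -0.001, 0.002]]
wrist_force: [-0.4, 0.9, -0.9]
width: 0.0155
```

```bash
cat > look.py <<'E'
from h import *
import sys
k=sys.argv[1];box=[int(v) for v in sys.argv[2:6]] if len(sys.argv)>2 else [285,160,365,260]
s=ctrl.read_state();c=ctrl.calibration('wrist');im=ctrl.grab_frame('wrist')
print(s['time'],s['tool_pos'],s['tcp_rot'],s['wrist_force'],s['width'])
np.savez(f'w{k}.npz',p=s['tool_pos'],Rt=s['tcp_rot'],**c);cv2.imwrite(f'pics/w{k}.png',im)
x0,y0,x1,y1=box;cv2.imwrite(f'pics/c{k}.png',cv2.resize(im[y0:y1,x0:x1],None,fx=6,fy=6,interpolation=2))
print('tip expected',proj(s['tool_pos']+s['tcp_rot']@np.array([.0705,0,0]),c))
print('hole guess px',proj(np.array([.567,.0433,.08]),c))
E
python3 look.py 5
```

```text
6.35 [0.5711 0.0374 0.1675] [[ 0.0018 -0.3517  0.9361]
 [ 0.0001  0.9361  0.3517]
 [-1.     -0.0006  0.0017]] [-0.4289  0.9336 -0.947 ] 0.015452975127202511
tip expected [325.0807 216.6075]
hole guess px [322.5052 200.9714]
```

View pics/c5.png

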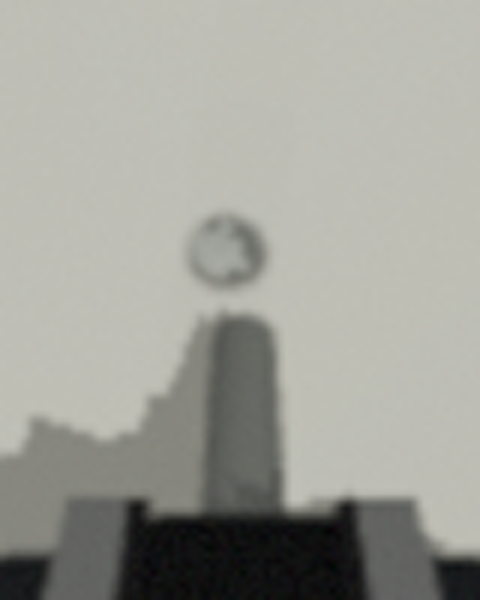

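The hole is at (322.8,201.7). The tip's shank column is 325.3, and its far edge is at row ~212.

```bash
cat > hole.py <<'E'
from h import *
import sys
k=sys.argv[1];x0,y0,x1,y1=[int(v) for v in sys.argv[2:6]];z=float(sys.argv[6]);st=[int(v) for v in sys.argv[7:]] # shank rows
d=dict(np.load(f'w{k}.npz'));c={q:d[q] for q in('mtx','R','t')};g=cv2.cvtColor(cv2.imread(f'pics/w{k}.png'),6)
b=cv2.resize(g[y0:y1,x0:x1],None,fx=8,fy=8,interpolation=cv2.INTER_CUBIC);m=(b<np.median(b)-22).astype(np.uint8)
co=max(cv2.findContours(m,0,1)[0],key=cv2.contourArea);e=cv2.fitEllipse(cv2.convexHull(co));u=(np.array(e[0])+.5)/8-.5+[x0,y0];print('ellipse px',u,np.array(e[1])/8,e[2])
X=onz('wrist',u,z,c);print('hole',X,'tool-frame',d['Rt'].T@(X-d['p']))
for r in st:
    l=g[r].astype(float);bgL,bgR=l[310:316].mean(),l[336:342].mean();mid=l[323:328].mean()
    L=next(i-1+((bgL+mid)/2-l[i-1])/(l[i]-l[i-1]) for i in range(316,326) if l[i]<(bgL+mid)/2)
    Rr=next(i+((bgR+mid)/2-l[i])/(l[i+1]-l[i]) for i in range(326,338) if l[i+1]>(bgR+mid)/2);print(r,L,Rr,(L+Rr)/2)
E
python3 hole.py 5 313 193 333 210 .08 216 222 228 234
python3 -c "
from h import *
d=dict(np.load('w5.npz'))
for a in(.0705,.0605,.0505,.0405):print(proj(d['p']+d['Rt']@np.array([a,0,0]),d))"
```

```text
ellipse px [322.5196 201.725 ] [12.3025 12.9316] 92.30685424804688
hole [0.5672 0.0427 0.08  ] tool-frame [ 0.0875  0.0064 -0.0019]
216 316.9246913580247 330.2055555555556 323.56512345679016
222 315.1041666666667 330.6351851851852 322.86967592592595
228 318.56916666666666 331.00666666666666 324.78791666666666
234 318.4173333333333 331.5209523809524 324.96914285714286
[325.0807 216.6075]
[325.1189 221.1675]
[325.1606 226.1492]
[325.2063 231.6109]
```

{"api": "drive_tool", "payload": {
  "increments": [
    {"tx":0,"ty":0.0064,"tz":-0.0019,"ax":0,"ay":0,"az":0,"gripper":1},
    {"tx":0.003,"ty":0.0064,"tz":-0.0019,"ax":0,"ay":0,"az":0,"gripper":1},
    {"tx":0.006,"ty":0.0064,"tz":-0.0019,"ax":0,"ay":0,"az":0,"gripper":1},
    {"tx":0.006,"ty":0.0064,"tz":-0.0019,"ax":0,"ay":0,"az":0,"gripper":1},
    {"tx":0.006,"ty":0.0064,"tz":-0.0019,"ax":0,"ay":0,"az":0,"gripper":1},
    {"tx":0.006,"ty":0.0064,"tz":-0.0019,"ax":0,"ay":0,"az":0,"gripper":1}
  ]
}}

```text
time: 7.0
tool_pos: [0.5665, 0.0422, 0.1602]
tcp_rot: [[-0.0, -0.351, 0.936], [0.0, 0.936, 0.351], [-1.0, 0.0, -0.0]]
wrist_force: [0.3, 0.9, -0.8]
width: 0.0151
```

```bash
python3 look.py 6; python3 -c "
from h import *
s=ctrl.read_state();print(s['tool_pos'],s['tcp_rot'].T@(np.array([.5672,.0427,s['tool_pos'][2]-.0705])-s['tool_pos']))"
```

```text
7.0 [0.5665 0.0422 0.1602] [[-0.0001 -0.3511  0.9363]
 [ 0.      0.9363  0.3511]
 [-1.      0.     -0.0001]] [ 0.2752  0.882  -0.801 ] 0.01506762622662147
tip expected [325.0417 216.6073]
hole guess px [326.1923 211.4424]
[0.5665 0.0422 0.1603] [0.0705 0.0002 0.0008]
```

View pics/c6.png

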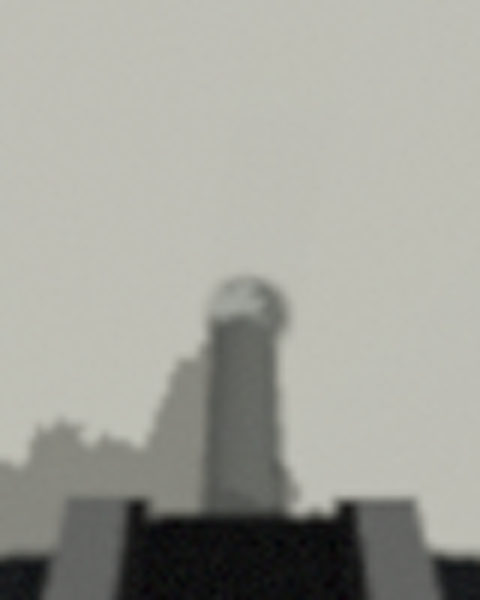

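The tip is over the hole but sits left of centre (hole column 326.5, shank 325.2). That calls for about +0.8 mm in tz, which agrees with the pose error.

{"api": "drive_tool", "payload": {
  "increments": [
    {"tx":0.0,"ty":0.0003,"tz":0.0008,"ax":0,"ay":0,"az":0,"gripper":1},
    {"tx":0.003,"ty":0.0003,"tz":0.0008,"ax":0,"ay":0,"az":0,"gripper":1},
    {"tx":0.006,"ty":0.0003,"tz":0.0008,"ax":0,"ay":0,"az":0,"gripper":1},
    {"tx":0.006,"ty":0.0003,"tz":0.0008,"ax":0,"ay":0,"az":0,"gripper":1},
    {"tx":0.006,"ty":0.0003,"tz":0.0008,"ax":0,"ay":0,"az":0,"gripper":1}
  ]
}}

```text
time: 7.55
tool_pos: [0.5669, 0.0428, 0.1541]
tcp_rot: [[-0.0, -0.351, 0.936], [-0.0, 0.936, 0.351], [-1.0, 0.0, -0.0]]
wrist_force: [0.3, -0.9, -0.2]
width: 0.0151
```

```bash
python3 look.py 7; python3 -c "
from h import *
s=ctrl.read_state();print(s['tool_pos'],s['tcp_rot'].T@(np.array([.5672,.0427,s['tool_pos'][2]-.0705])-s['tool_pos']))"
```

```text
7.55 [0.5669 0.0428 0.1541] [[-0.0004 -0.3514  0.9362]
 [-0.      0.9362  0.3514]
 [-1.      0.0001 -0.0004]] [ 0.2554 -0.9124 -0.1688] 0.015129429670162706
tip expected [325.0531 216.6109]
hole guess px [325.3743 214.5366]
[0.567  0.0429 0.1542] [ 0.0705 -0.0003  0.0001]
```

View pics/c7.png

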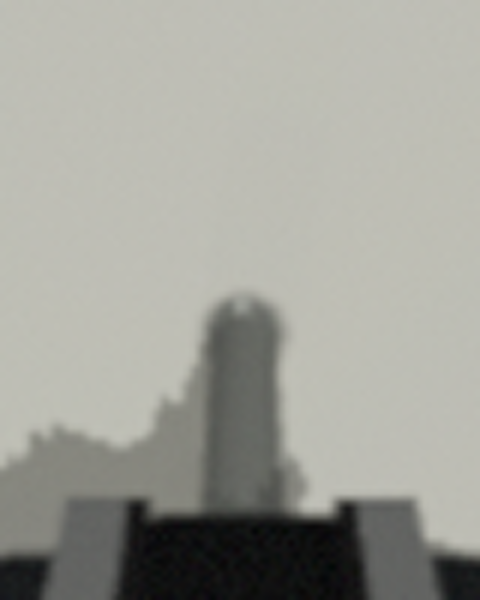

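Tip centred over the hole (rim evenly around, columns 319–332). Entering carefully.

{"api": "drive_tool", "payload": {
  "increments": [
    {"tx":0.002,"ty":-0.0001,"tz":0.0001,"ax":0,"ay":0,"az":0,"gripper":1},
    {"tx":0.004,"ty":-0.0001,"tz":0.0001,"ax":0,"ay":0,"az":0,"gripper":1},
    {"tx":0.006,"ty":-0.0001,"tz":0.0001,"ax":0,"ay":0,"az":0,"gripper":1},
    {"tx":0.006,"ty":-0.0001,"tz":0.0001,"ax":0,"ay":0,"az":0,"gripper":1}
  ]
}}

```text
time: 8.0
tool_pos: [0.567, 0.0427, 0.1479]
tcp_rot: [[-0.001, -0.351, 0.936], [-0.0, 0.936, 0.351], [-1.0, 0.0, -0.001]]
wrist_force: [0.0, 0.8, -0.1]
width: 0.0152
```

{"api": "drive_tool", "payload": {
  "increments": [
    {"tx":0.002,"ty":0,"tz":0,"ax":0,"ay":0,"az":0,"gripper":1},
    {"tx":0.004,"ty":0,"tz":0,"ax":0,"ay":0,"az":0,"gripper":1},
    {"tx":0.006,"ty":0,"tz":0,"ax":0,"ay":0,"az":0,"gripper":1},
    {"tx":0.008,"ty":0,"tz":0,"ax":0,"ay":0,"az":0,"gripper":1},
    {"tx":0.008,"ty":0,"tz":0,"ax":0,"ay":0,"az":0,"gripper":1}
  ]
}}

```text
time: 8.5
tool_pos: [0.567, 0.0428, 0.14]
tcp_rot: [[-0.0, -0.351, 0.936], [-0.0, 0.936, 0.351], [-1.0, 0.0, -0.0]]
wrist_force: [-0.0, -0.5, -1.1]
width: 0.0154
```

{"api": "drive_tool", "payload": {
  "increments": [
    {"tx":0.0015,"ty":0,"tz":0,"ax":0,"ay":0,"az":0,"gripper":1},
    {"tx":0.003,"ty":0,"tz":0,"ax":0,"ay":0,"az":0,"gripper":1},
    {"tx":0.0045,"ty":0,"tz":0,"ax":0,"ay":0,"az":0,"gripper":1},
    {"tx":0.0045,"ty":0,"tz":0,"ax":0,"ay":0,"az":0,"gripper":1},
    {"tx":0.0045,"ty":0,"tz":0,"ax":0,"ay":0,"az":0,"gripper":1}
  ]
}}

```text
time: 9.0
tool_pos: [0.5672, 0.0428, 0.1357]
tcp_rot: [[-0.0, -0.351, 0.936], [-0.0, 0.936, 0.351], [-1.0, -0.0, -0.0]]
wrist_force: [0.8, 0.4, 0.0]
width: 0.0152
```

{"api": "drive_tool", "payload": {
  "increments": [
    {"tx":0.0015,"ty":0,"tz":0,"ax":0,"ay":0,"az":0,"gripper":1},
    {"tx":0.003,"ty":0,"tz":0,"ax":0,"ay":0,"az":0,"gripper":1},
    {"tx":0.003,"ty":0,"tz":0,"ax":0,"ay":0,"az":0,"gripper":1},
    {"tx":0.003,"ty":0,"tz":0,"ax":0,"ay":0,"az":0,"gripper":1}
  ]
}}

```text
time: 9.4
tool_pos: [0.5673, 0.0429, 0.1331]
tcp_rot: [[0.0, -0.351, 0.936], [-0.0, 0.936, 0.351], [-1.0, -0.0, 0.0]]
wrist_force: [-0.9, 0.5, 4.3]
width: 0.0153
```

{"api": "drive_tool", "payload": {
  "increments": [
    {"tx":0.0005,"ty":0,"tz":0,"ax":0,"ay":0,"az":0,"gripper":1},
    {"tx":0.001,"ty":0,"tz":0,"ax":0,"ay":0,"az":0,"gripper":1},
    {"tx":0.001,"ty":0,"tz":0,"ax":0,"ay":0,"az":0,"gripper":1}
  ]
}}

```text
time: 9.7
tool_pos: [0.5673, 0.0429, 0.132]
tcp_rot: [[0.0, -0.351, 0.936], [-0.0, 0.936, 0.351], [-1.0, -0.0, 0.0]]
wrist_force: [-1.4, 0.0, 4.9]
width: 0.0155
```

{"api": "drive_tool", "payload": {
  "increments": [
    {"tx":0.0005,"ty":0,"tz":0,"ax":0,"ay":0,"az":0,"gripper":1},
    {"tx":0.001,"ty":0,"tz":0,"ax":0,"ay":0,"az":0,"gripper":1},
    {"tx":0.001,"ty":0,"tz":0,"ax":0,"ay":0,"az":0,"gripper":1}
  ]
}}

```text
time: 10.0
tool_pos: [0.5673, 0.0429, 0.131]
tcp_rot: [[0.0, -0.351, 0.936], [-0.0, 0.936, 0.351], [-1.0, -0.0, 0.0]]
wrist_force: [-2.1, 0.5, 6.1]
width: 0.0155
```

Run:
```python
from h import *
im={n:ctrl.grab_frame(n) for n in('scene','top')};a=ctrl.read_state();print(a['wrist_force'],a['torque'],a['tool_pos'])
o=np.zeros((600,800,3),np.uint8)
o[:400,:400]=cv2.resize(im['top'][150:250,300:400],(400,400),interpolation=2)
o[:400,400:]=cv2.resize(im['scene'][160:300,220:360],(400,400),interpolation=2)
for n in im:cv2.imwrite(f'pics/{n}8.png',im[n])
cv2.imwrite('pics/c8.png',o)
```

```text
[-0.6905  0.6145  4.9671] [ 0.0131  0.3962 -0.0266] [0.5673 0.0429 0.131 ]
```

View pics/c8.png

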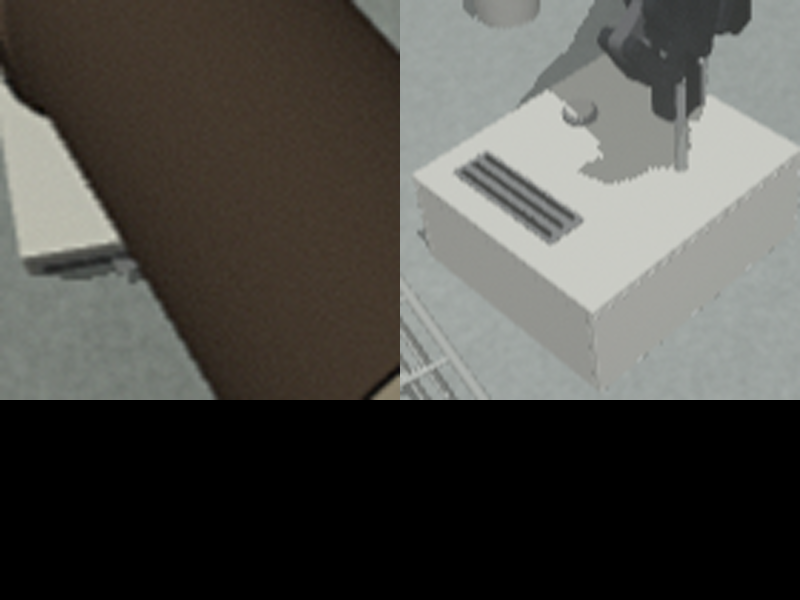

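The tray is still shut: its front is at its original place, top crop (100,268). Pressing on in 1 mm steps; I'll check the tray numerically to save pictures.

{"api": "drive_tool", "payload": {
  "increments": [
    {"tx":0.0005,"ty":0,"tz":0,"ax":0,"ay":0,"az":0,"gripper":1},
    {"tx":0.001,"ty":0,"tz":0,"ax":0,"ay":0,"az":0,"gripper":1},
    {"tx":0.001,"ty":0,"tz":0,"ax":0,"ay":0,"az":0,"gripper":1},
    {"tx":0.001,"ty":0,"tz":0,"ax":0,"ay":0,"az":0,"gripper":1}
  ]
}}

```text
time: 10.5
tool_pos: [0.5673, 0.0429, 0.1301]
tcp_rot: [[0.0, -0.351, 0.936], [-0.0, 0.936, 0.351], [-1.0, -0.0, 0.0]]
wrist_force: [-1.5, -0.0, 6.1]
width: 0.015
```

```bash
cat > tray.py <<'E'
from h import *
import sys
f=[]
for _ in range(4):
    im=ctrl.grab_frame('top');f.append(ctrl.read_state()['wrist_force'])
s=ctrl.read_state();print(s['time'],s['tool_pos'],'F',np.mean(f,0),s['width'])
cv2.imwrite('pics/t_%.2f.png'%s['time'],im)
d=cv2.absdiff(im,cv2.imread('pics/top8.png')).max(2)[219:250,300:335];print('changed px in front of tray',(d>25).sum())
E
python3 tray.py
```

```text
10.7 [0.5673 0.0429 0.1301] F [-1.8301  0.0957  6.0386] 0.015487585133475833
changed px in front of tray 0
```

{"api": "drive_tool", "payload": {
  "increments": [
    {"tx":0.0005,"ty":0,"tz":0,"ax":0,"ay":0,"az":0,"gripper":1},
    {"tx":0.001,"ty":0,"tz":0,"ax":0,"ay":0,"az":0,"gripper":1},
    {"tx":0.001,"ty":0,"tz":0,"ax":0,"ay":0,"az":0,"gripper":1},
    {"tx":0.001,"ty":0,"tz":0,"ax":0,"ay":0,"az":0,"gripper":1}
  ]
}}

```text
time: 11.1
tool_pos: [0.5673, 0.0429, 0.1291]
tcp_rot: [[0.0, -0.351, 0.936], [-0.0, 0.936, 0.351], [-1.0, -0.0, 0.0]]
wrist_force: [-1.1, -0.5, 6.0]
width: 0.0152
```

```bash
python3 tray.py
```

```text
11.3 [0.5673 0.0429 0.1291] F [-1.3637 -0.3903  6.2017] 0.015132810677842284
changed px in front of tray 1
```

{"api": "drive_tool", "payload": {
  "increments": [
    {"tx":0.0005,"ty":0,"tz":0,"ax":0,"ay":0,"az":0,"gripper":1},
    {"tx":0.001,"ty":0,"tz":0,"ax":0,"ay":0,"az":0,"gripper":1},
    {"tx":0.001,"ty":0,"tz":0,"ax":0,"ay":0,"az":0,"gripper":1},
    {"tx":0.001,"ty":0,"tz":0,"ax":0,"ay":0,"az":0,"gripper":1}
  ]
}}

```text
time: 11.7
tool_pos: [0.5673, 0.0428, 0.1279]
tcp_rot: [[0.0, -0.351, 0.936], [0.0, 0.936, 0.351], [-1.0, -0.0, 0.0]]
wrist_force: [-0.9, 0.1, 2.9]
width: 0.0154
```

```bash
python3 tray.py
```

```text
11.9 [0.5673 0.0428 0.1278] F [-0.1578  0.3293  3.3198] 0.014783558244176364
changed px in front of tray 344
```

The tray opened: 344 pixels changed in front of it, and the force stayed around 6 N. Withdrawing straight up and returning to the block.

{"api": "drive_tool", "payload": {
  "increments": [
    {"tx":0,"ty":0,"tz":0,"ax":0,"ay":0,"az":0,"gripper":1},
    {"tx":0,"ty":0,"tz":0,"ax":0,"ay":0,"az":0,"gripper":1},
    {"tx":-0.01,"ty":0,"tz":0,"ax":0,"ay":0,"az":0,"gripper":1},
    {"tx":-0.025,"ty":0,"tz":0,"ax":0,"ay":0,"az":0,"gripper":1},
    {"tx":-0.045,"ty":0,"tz":0,"ax":0,"ay":0,"az":0,"gripper":1},
    {"tx":-0.088,"ty":0,"tz":0,"ax":0,"ay":0,"az":0,"gripper":1},
    {"tx":-0.088,"ty":0,"tz":0,"ax":0,"ay":0,"az":0,"gripper":1},
    {"tx":-0.088,"ty":0.256,"tz":0.0194,"ax":0,"ay":0,"az":0,"gripper":1},
    {"tx":-0.088,"ty":0.256,"tz":0.0194,"ax":0,"ay":0,"az":0,"gripper":1},
    {"tx":-0.088,"ty":0.256,"tz":0.0194,"ax":0,"ay":0,"az":0,"gripper":1},
    {"tx":-0.088,"ty":0.256,"tz":0.0194,"ax":0,"ay":0,"az":0,"gripper":1},
    {"tx":-0.088,"ty":0.256,"tz":0.0194,"ax":0,"ay":0,"az":0,"gripper":1},
    {"tx":-0.088,"ty":0.256,"tz":0.0194,"ax":0,"ay":0,"az":0,"gripper":1},
    {"tx":-0.088,"ty":0.256,"tz":0.0194,"ax":0,"ay":0,"az":0,"gripper":1},
    {"tx":-0.045,"ty":0.256,"tz":0.0194,"ax":0,"ay":0,"az":0,"gripper":1},
    {"tx":0.004,"ty":0.256,"tz":0.0194,"ax":0,"ay":0,"az":0,"gripper":1},
    {"tx":0.004,"ty":0.256,"tz":0.0194,"ax":0,"ay":0,"az":0,"gripper":1},
    {"tx":0.004,"ty":0.256,"tz":0.0194,"ax":0,"ay":0,"az":0,"gripper":1},
    {"tx":0.004,"ty":0.256,"tz":0.0194,"ax":0,"ay":0,"az":0,"gripper":1}
  ]
}}

```text
time: 13.8
tool_pos: [0.4969, 0.2895, 0.1263]
tcp_rot: [[0.003, -0.35, 0.937], [0.002, 0.937, 0.35], [-1.0, 0.0, 0.003]]
wrist_force: [-0.8, 0.2, -0.8]
width: 0.0153
```

```bash
python3 look.py 9
python3 - <<'E'
from h import *
g=cv2.cvtColor(cv2.imread('pics/w9.png'),6)
for r in list(range(188,220,2))+[226,232,238]:print(r,g[r,310:342])
E
```

```text
13.8 [0.4969 0.2895 0.1263] [[ 0.0027 -0.3501  0.9367]
 [ 0.0015  0.9367  0.3501]
 [-1.      0.0005  0.003 ]] [-0.824   0.2346 -0.7971] 0.015324637628480131
tip expected [325.0834 216.5918]
hole guess px [306.5002 441.9479]
188 [172 170 170 168 166 164 165 168 171 173 172 171 170 172 171 172 172 171
 171 171 168 167 166 164 161 161 163 168 170 173 174 176]
190 [172 170 169 167 166 164 164 168 171 173 173 171 171 171 171 172 172 173
 171 171 169 168 167 162 160 161 162 166 170 174 175 175]
192 [172 170 170 167 166 163 165 168 171 171 166 163 160 161 162 166 168 170
 171 171 169 167 167 163 162 161 163 167 169 172 174 176]
194 [173 172 170 169 166 164 162 159 149 136 124 121 123 127 131 130 136 147
 162 168 169 169 167 163 161 160 161 166 170 172 174 175]
196 [172 172 170 169 166 160 146 129 112 101  98 101 102 105 105 104  98 104
 124 150 162 167 168 163 160 161 164 167 169 172 173 175]
198 [172 171 170 168 164 149 129 112 111 114 114 112 108 105 103  98  94  89
  92 116 144 159 166 164 161 159 163 166 169 171 174 175]
200 [172 171 170 168 162 145 126 107 109 110 114 114 113 112 109 1
[... 988 characters left out ...]
 161 165 167 171 173 173]
216 [172 171 171 170 168 163 161 151 136 122 106  95  96 102 106 107 109 111
 110 113 133 153 166 166 163 160 161 165 168 169 172 173]
218 [172 171 171 167 153 134 120 116 116 112 101  95  97 102 106 107 110 110
 111 109 119 147 165 166 163 160 162 165 167 170 172 173]
226 [169 154 128 118 118 118 118 115 112 101  95  94 101 106 107 109 109 112
 109 109 113 132 156 165 164 161 162 164 167 169 171 173]
232 [126 121 119 119 117 117 115 117 112  99  94  99 103 107 110 109 111 111
 110 109 109 124 146 163 164 162 163 163 168 169 170 172]
238 [123 123 121 118 119 116 117 114 107  97  95 102 104 108 109 110 111 112
 110 110 105 104 129 155 164 163 163 163 165 169 171 172]
```

```bash
python3 hole.py 9 311 188 335 211 .04; python3 -c "
from h import *
s=ctrl.read_state();print(s['time'],s['tool_pos'],s['tcp_rot'][:,0])"
```

```text
ellipse px [322.6159 199.6961] [13.4161 15.1051] 91.61331176757812
hole [0.4925 0.2968 0.04  ] tool-frame [ 0.0863  0.0083 -0.0018]
13.85 [0.497  0.2897 0.1264] [ 0.0033  0.0017 -1.    ]
```

{"api": "drive_tool", "payload": {
  "increments": [
    {"tx":0,"ty":0.0082,"tz":-0.0005,"ax":0,"ay":0,"az":0,"gripper":1},
    {"tx":0.003,"ty":0.0082,"tz":-0.0005,"ax":0,"ay":0,"az":0,"gripper":1},
    {"tx":0.003,"ty":0.0082,"tz":-0.0005,"ax":0,"ay":0,"az":0,"gripper":1},
    {"tx":0.003,"ty":0.0082,"tz":-0.0005,"ax":0,"ay":0,"az":0,"gripper":1},
    {"tx":0.003,"ty":0.0082,"tz":-0.0005,"ax":0,"ay":0,"az":0,"gripper":1},
    {"tx":0.003,"ty":0.0082,"tz":-0.0005,"ax":0,"ay":0,"az":0,"gripper":1},
    {"tx":0.003,"ty":0.0082,"tz":-0.0005,"ax":0,"ay":0,"az":0,"gripper":1}
  ]
}}

```text
time: 14.55
tool_pos: [0.4921, 0.2967, 0.1208]
tcp_rot: [[-0.0, -0.351, 0.936], [-0.0, 0.936, 0.351], [-1.0, -0.0, -0.0]]
wrist_force: [-0.1, -0.7, -0.7]
width: 0.0153
```

{"api": "drive_tool", "payload": {
  "increments": [
    {"tx":0.004,"ty":0,"tz":0.0004,"ax":0,"ay":0,"az":0,"gripper":1},
    {"tx":0.008,"ty":0,"tz":0.0004,"ax":0,"ay":0,"az":0,"gripper":1},
    {"tx":0.011,"ty":0,"tz":0.0004,"ax":0,"ay":0,"az":0,"gripper":1},
    {"tx":0.014,"ty":0,"tz":0.0004,"ax":0,"ay":0,"az":0,"gripper":1},
    {"tx":0.014,"ty":0,"tz":0.0004,"ax":0,"ay":0,"az":0,"gripper":1},
    {"tx":0.014,"ty":0,"tz":0.0004,"ax":0,"ay":0,"az":0,"gripper":1}
  ]
}}

```text
time: 15.15
tool_pos: [0.4924, 0.297, 0.1067]
tcp_rot: [[-0.0, -0.351, 0.936], [-0.0, 0.936, 0.351], [-1.0, 0.0, -0.0]]
wrist_force: [-0.0, 0.9, -0.5]
width: 0.0152
```

{"api": "drive_tool", "payload": {
  "increments": [
    {"tx":0.005,"ty":0,"tz":0,"ax":0,"ay":0,"az":0,"gripper":1},
    {"tx":0.01,"ty":0,"tz":0,"ax":0,"ay":0,"az":0,"gripper":1},
    {"tx":0.015,"ty":0,"tz":0,"ax":0,"ay":0,"az":0,"gripper":1},
    {"tx":0.02,"ty":0,"tz":0,"ax":0,"ay":0,"az":0,"gripper":1},
    {"tx":0.024,"ty":0,"tz":0,"ax":0,"ay":0,"az":0,"gripper":1},
    {"tx":0.028,"ty":0,"tz":0,"ax":0,"ay":0,"az":0,"gripper":1},
    {"tx":0.028,"ty":0,"tz":0,"ax":0,"ay":0,"az":0,"gripper":1},
    {"tx":0.028,"ty":0,"tz":0,"ax":0,"ay":0,"az":0,"gripper":1}
  ]
}}

```text
time: 15.95
tool_pos: [0.4924, 0.297, 0.0787]
tcp_rot: [[-0.0, -0.351, 0.936], [0.0, 0.936, 0.351], [-1.0, 0.0, -0.0]]
wrist_force: [-0.1, -0.8, -0.5]
width: 0.0152
```

{"api": "drive_tool", "payload": {
  "increments": [
    {"tx":0.001,"ty":0,"tz":0,"ax":0,"ay":0,"az":0,"gripper":1},
    {"tx":0.0015,"ty":0,"tz":0,"ax":0,"ay":0,"az":0,"gripper":1},
    {"tx":0.0015,"ty":0,"tz":0,"ax":0,"ay":0,"az":0,"gripper":1}
  ]
}}

```text
time: 16.25
tool_pos: [0.4925, 0.2969, 0.0774]
tcp_rot: [[0.0, -0.351, 0.936], [0.0, 0.936, 0.351], [-1.0, -0.0, 0.0]]
wrist_force: [-0.5, 0.5, 0.2]
width: 0.0151
```

{"api": "drive_tool", "payload": {
  "increments": [
    {"tx":0.0005,"ty":0,"tz":0,"ax":0,"ay":0,"az":0,"gripper":0.3},
    {"tx":0.0005,"ty":0,"tz":0,"ax":0,"ay":0,"az":0,"gripper":-0.3},
    {"tx":0.0005,"ty":0,"tz":0,"ax":0,"ay":0,"az":0,"gripper":-1},
    {"tx":0.0005,"ty":0,"tz":0,"ax":0,"ay":0,"az":0,"gripper":-1},
    {"tx":0.0005,"ty":0,"tz":0,"ax":0,"ay":0,"az":0,"gripper":-1},
    {"tx":0.0005,"ty":0,"tz":0,"ax":0,"ay":0,"az":0,"gripper":-1},
    {"tx":0.0005,"ty":0,"tz":0,"ax":0,"ay":0,"az":0,"gripper":-1},
    {"tx":0.0005,"ty":0,"tz":0,"ax":0,"ay":0,"az":0,"gripper":-1}
  ]
}}

```text
time: 17.05
tool_pos: [0.4925, 0.2969, 0.0768]
tcp_rot: [[0.0, -0.351, 0.936], [-0.0, 0.936, 0.351], [-1.0, -0.0, -0.0]]
wrist_force: [-0.4, 0.5, -1.0]
width: 0.0852
```

{"api": "drive_tool", "payload": {
  "increments": [
    {"tx":-0.03,"ty":0,"tz":0,"ax":0,"ay":0,"az":0,"gripper":-1},
    {"tx":-0.08,"ty":0,"tz":0,"ax":0,"ay":0,"az":0,"gripper":-1},
    {"tx":-0.13,"ty":0,"tz":0,"ax":0,"ay":0,"az":0,"gripper":-1},
    {"tx":-0.18,"ty":0,"tz":0,"ax":0,"ay":0,"az":0,"gripper":-1},
    {"tx":-0.2,"ty":0.05,"tz":-0.06,"ax":0,"ay":0,"az":0,"gripper":-1},
    {"tx":-0.2,"ty":0.1,"tz":-0.06,"ax":0,"ay":0,"az":0,"gripper":-1},
    {"tx":-0.2,"ty":0.1,"tz":-0.06,"ax":0,"ay":0,"az":0,"gripper":-1},
    {"tx":-0.2,"ty":0.1,"tz":-0.06,"ax":0,"ay":0,"az":0,"gripper":-1},
    {"tx":-0.2,"ty":0.1,"tz":-0.06,"ax":0,"ay":0,"az":0,"gripper":-1}
  ]
}}

```text
time: 17.95
tool_pos: [0.4011, 0.3694, 0.2768]
tcp_rot: [[0.0, -0.352, 0.936], [-0.001, 0.936, 0.352], [-1.0, -0.001, 0.0]]
wrist_force: [0.9, -0.4, -0.6]
width: 0.0853
```

Run:
```python
from h import *
im={n:ctrl.grab_frame(n) for n in('scene','top')};s=ctrl.read_state();print(s['time'],s['tool_pos'],s['width'],s['wrist_force'])
o=np.zeros((600,800,3),np.uint8)
o[:300,:480]=cv2.resize(im['top'][110:260,170:410],(480,300),interpolation=2)
o[300:,:480]=cv2.resize(im['scene'][150:350,180:500],(480,300),interpolation=2)
o[:300,500:]=cv2.resize(im['scene'][240:340,390:490],(300,300),interpolation=2)
o[300:,500:]=cv2.resize(cv2.imread('pics/scene0.png')[240:340,390:490],(300,300),interpolation=2)
for n in im:cv2.imwrite(f'pics/{n}9.png',im[n])
cv2.imwrite('pics/c9.png',o)
g=cv2.cvtColor(im['scene'],6)
n,l,st,ce=cv2.connectedComponentsWithStats(((g<60)).astype(np.uint8));print([(st[i].tolist(),ce[i]) for i in range(1,n) if st[i][4]>60 and 390<ce[i][0]<480 and 230<ce[i][1]<310])
```

```text
18.05 [0.4022 0.3683 0.2763] 0.08546597019489544 [ 0.1844 -0.1597 -0.6618]
[([402, 240, 8, 14, 82], array([405.    , 246.8049])), ([461, 250, 12, 17, 127], array([466.7795, 257.9055])), ([440, 264, 15, 25, 237], array([446.6878, 275.6076]))]
```

View pics/c9.png

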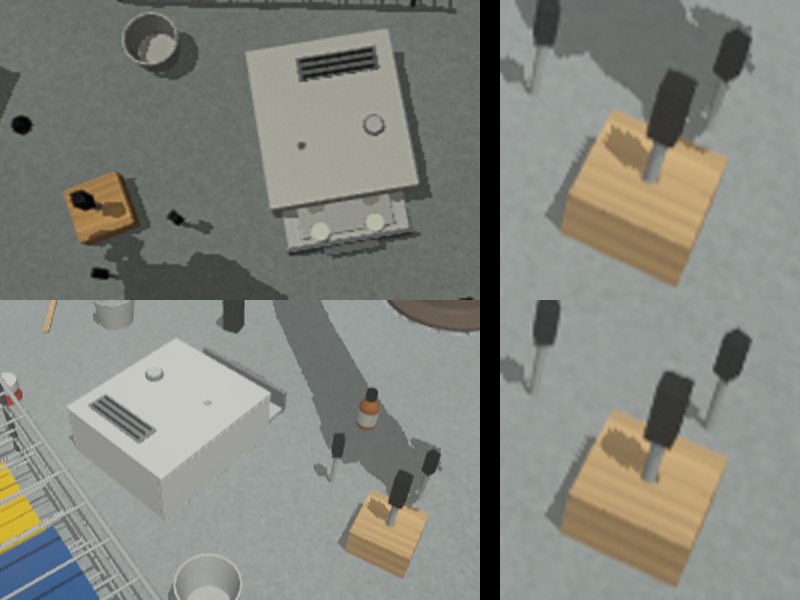

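The tray is fully out, and the pin stands upright in its block, with its handle at px (446.7,275.6) against (445.8,276.2) before. The look-alikes haven't moved, and the arm is clear. Handing in.

```bash
python3 -c "
from bench import ctrl
print(ctrl.job_done())"
```

```text
the job is handed in; nothing more can be done
None
```

The job is done and handed in at about 18 s of robot time, against the 54 s limit. I took the large pin from its block and put it through the lamp's hole. I pressed the latch in 1 mm steps until the tray sprang open, then set the pin back in the block and let go.

- **Press force:** the readings I took were about 6 N at most, against the 20 N limit. That is a little above the 4–5 N the spring was described as having. There was also up to 2 N of sideways force, probably the pin rubbing the hole. Forces between readings were not recorded.
- **Tray:** the last pictures show it standing fully out.
- **Pin:** it stands upright in its hole, within about 1 pixel of where it started.
- **Surroundings:** the two look-alikes were in the same place and nothing else in view looked moved. The gripper was open and clear of everything.
- **Disagreement:** the wrist camera placed the block hole about 1.5 mm from where the gripper first grasped the pin. I used the camera's position when putting the pin back, and it went in with no noticeable force.
- **Other failures:** my first move commands were refused for incomplete rows, and nothing moved. No final check failed.

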